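# Fish the loaded capsule out of the drain well

### The job

Two look-alike closed capsules hang deep in the two wells of the drain stand; one of them is still full of parts, the other is empty, and only their weight tells which. With the hook rod, not your fingers, lift out the full one and stand it upright and gently in the wooden tool tray, leave the empty one hanging in its well, and hang the hook rod back in its forked stand. Don't disturb the parts pot, the loupe or the putty.

Things in the scene. Friction and masses are not known exactly. Their poses are not given: they have to be found in the camera images.
- capsule_1_bar (a point): Centre of the bar of a closed round metal capsule that hangs in a well. The bar is 4 mm thick, 59 mm long along the capsule's y, centre 62 mm above the capsule's underside. z is up. Body 40 mm in diameter, 30 mm tall; two thin posts on its lid, 28 mm apart, carry the bar, gap of 30 mm from lid to bar. It may be the full one (0.33 to 0.43 kg) or the empty one (0.09 kg).
- capsule_2_bar (a point): Centre of the bar of a closed round metal capsule that hangs in a well. The bar is 4 mm thick, 59 mm long along the capsule's y, centre 62 mm above the capsule's underside. z is up. Body 40 mm in diameter, 30 mm tall; two thin posts on its lid, 28 mm apart, carry the bar, gap of 30 mm from lid to bar. It may be the full one (0.33 to 0.43 kg) or the empty one (0.09 kg).
- drain_stand: Fixed open-topped metal box of two wells side by side along its y, 84 x 144 mm, 145 mm tall, walls 4 mm; origin under its centre. In each well a capsule's bar ends lie along y in two V brackets that stick out 8 mm from the y walls, bar on the well's centre line, 70 mm below the rim. The V is 6 mm deep and centres a bar lowered into it.
- well_left (a point): centre of the mouth of the left (+y) well of the drain stand, at rim height, 145 mm above the worktop; axes are the stand's. The well is 76 mm along x, 66 mm along y, 140 mm deep.
- well_right (a point): centre of the mouth of the right (-y) well of the drain stand, at rim height, 145 mm above the worktop; axes are the stand's. The well is 76 mm along x, 66 mm along y, 140 mm deep.
- rod_grip (a point): Centre of the hook rod's wooden handle, a 14 mm square bar 44 mm tall on a round collar (24 mm diameter, 6 mm thick) whose underside is 28 mm below this point. Below it a straight 5 mm steel shaft on the handle's axis. z is up along the rod, x the way the hook points; the flats face x and y. The rod weighs 90 g.
- rod_hook (a point): Where a bar's centre rests in the J hook at the rod's lower end: 9 mm along the rod's x from the shaft axis, 123 mm below rod_grip. The J is bent from the 5 mm shaft: shaft axis 9 mm to one side of this point, tip axis 9 mm to the other, the tip's end 13.5 mm above and the bottom of the bend 7.5 mm below it; gap between shaft and tip 13 mm.
- rod_collar (a point): Centre of the underside of the hook rod's collar, on the shaft axis, 28 mm below rod_grip.
- fork_seat (a point): The rod's seat on top of the fixed fork, 135 mm above the worktop: the collar rests here, the shaft in a 10 mm wide slot along the stand's x, open toward -x, ending 6 mm beyond the seat. Lips 3 mm high on the prongs, 15 to 18 mm from the seat toward -x, keep the collar in; prong guides end 26 mm out. The column, 34 mm behind (+x), is no higher than the fork.
- sorting_tray: Empty shallow wooden tool tray, fixed, 120 mm along its x and 252 mm along its y, walls 5 mm thick and 15 mm high, flat floor 3 mm above the worktop; origin at the centre of its underside.
- parts_pot: small white round parts pot with a lid, 42 mm in diameter, 20 mm tall, loose; origin at the underside. Bystander.
- eye_loupe: black eye loupe, 36 mm in diameter, 30 mm tall, loose; origin at the underside. Bystander.
- green_putty: small green putty block, 22 x 30 x 12 mm, loose; origin at the underside. Bystander.
Things that resemble listed ones, but are neither listed nor needed, are in the scene too. Leave any blue or turquoise look-alike of the part that bears fork_seat alone.

How it is judged:
On the way:
1. the full capsule hangs from the hook, its bar raised above the rim of the well (((contact force between hook_rod and capsule_1 above 2 N and height (world z) of capsule_1_bar above 0.16 m) or (contact force between hook_rod and capsule_2 above 2 N and height (world z) of capsule_2_bar above 0.16 m))), for 0.2 s.
At the end, for the whole second after the job is handed in: Full capsule upright (0.12 rad) and still on the tray floor, bearing over 2 N; empty capsule hanging, bar within 10 mm of its start, within 0.25 rad of upright; hook rod hanging in its fork, collar within 12 mm of the seat, within 0.15 rad of vertical (((contact force between capsule_1 and sorting_tray above 2 N and angle between capsule_1_bar's own z axis and vertical below 0.12 rad and x of capsule_1_bar in the frame of sorting_tray between -0.045 and 0.045 m and y of capsule_1_bar in the frame of sorting_tray between -0.11 and 0.11 m and linear speed of capsule_1 below 0.03 m/s and distance of capsule_2_bar from where it was at the start of the episode below 0.01 m and angle between capsule_2_bar's own z axis and vertical below 0.25 rad and linear speed of capsule_2 below 0.06 m/s) or (contact force between capsule_2 and sorting_tray above 2 N and angle between capsule_2_bar's own z axis and vertical below 0.12 rad and x of capsule_2_bar in the frame of sorting_tray between -0.045 and 0.045 m and y of capsule_2_bar in the frame of sorting_tray between -0.11 and 0.11 m and linear speed of capsule_2 below 0.03 m/s and distance of capsule_1_bar from where it was at the start of the episode below 0.01 m and angle between capsule_1_bar's own z axis and vertical below 0.25 rad and linear speed of capsule_1 below 0.06 m/s)) and distance between rod_collar and fork_seat below 0.012 m and angle between rod_grip's own z axis and vertical below 0.15 rad); the robot touches nothing.
It fails at once if a capsule is touched by the fingers (contact force between the fingers and capsule_1 above 1 N or contact force between the fingers and capsule_2 above 1 N).
It fails at once if a capsule is set down hard on the tray (over 25 N) (contact force between any of capsule_1, capsule_2 and sorting_tray above 25 N).
It fails at once if the parts pot is moved by more than 30 mm (distance of parts_pot from where it was at the start of the episode above 0.03 m).
It fails at once if the loupe is moved by more than 30 mm (distance of eye_loupe from where it was at the start of the episode above 0.03 m).
It fails at once if the putty is moved by more than 30 mm (distance of green_putty from where it was at the start of the episode above 0.03 m).
It also fails if it takes over 72 s, if anything falls off the work surface, if the arm or the gripper's body presses on something with over 40 N, if the wrist force passes 120 N, or if a joint passes its speed limit or range.

### The arm

A 6-joint arm with a two-finger parallel gripper is mounted at the origin on a cart in front of the work surface, level with it; the furniture and walls round the work are solid. World frame = base frame: x ahead of the robot, y to its left, z up, the work surface at z = 0. Lengths are in m, angles in rad, forces in N, time in s.
With the tool pointing down it reaches from about 0.325 to 0.75 m from the base axis. Payload 7.6 kg.
Tool frame: the origin (TCP) lies on the front face of the gripper's body, between the roots of the fingers; the fingertips stand manip.tip_reach ahead of it and the grasp point (between the pads) lies 54 mm ahead of it (manip.tip_reach is the distance from the TCP to the fingertips, in m); x points along the fingers, y is the direction in which the jaws open and shut, and the axes are right-handed (so a half turn about x gives the same grasp; the last joint's range is limited). The gripper opens to 85 mm and grips with 20 to 120 N. Pads are 22 mm wide; open, the fingers measure 114 mm over their backs; the gripper's body (76 mm by 85 mm) begins 54 mm behind the grasp point. The pads swing forward as they close: fully open they stand 13 mm farther back than shut.
Start: joints at [1.051, 0.052, 1.401, -0, 1.689, -0.07], TCP at [0.228, 0.473, 0.304] pointing down, gripper open.
Joint ranges: [-2.9, 2.9], [-0.91, 2.17], [0.12, 2.37], [-1.06, 4.2], [0.26, 2.73], [-2.93, 2.93]. Speed limits (rad/s): [2.57, 2.57, 3.01, 3.14, 3.14, 3.14].

### API

Orientations are given as a 3x3 rotation matrix whose columns are the frame's x, y, z axes.
In Python, from workcell import state, imaging, manip, spotter gives the robot as it stands. The module is installed in compiled form; this text tells all that it offers.
- The arm moves only by the shell command python3 -m pendant 'ROWS' [FORCE]. ROWS is JSON, a list of rows, each an object with "slide": the shift along the tool's x, y, z in cm, a list of three; "rot": the turn, a rotation vector about the tool's x, y, z in rad, a list of three; "hand": the closure, from 0 (fully open) to 1 (shut). A call has 1 to 10 rows; each row shifts and turns the pose as measured when the row begins, along the tool's axes as they then stand; what a row does not reach is not made up. A row lasts 1/8 s, in which the tool goes at most 62.5 mm and 10.7 degrees, less where a joint would pass 70% of its speed; a pose out of reach is approached as far as the arm can. A call is refused whole if a number of a shift passes 6.25 or a number of a turn 0.188, either way. A call with a gripper value outside its range is refused whole. The fingers move at their own pace and stop on an object; FORCE is the grip in N (left out, the last holds). Time passes only in rows, so rows that do not move let the fingers close. It gives the time, the measured TCP pose, the force and the opening at its end, in the units of the state.
- state(): the state, without advancing time (a new reading comes with each control period).
- imaging.grab_frame(name): name is "side" or "top" or "wrist"; returns the picture (384x512x3 uint8, red, green, blue); there is no depth.
- imaging.camera_params(name): a dict with "intrinsics" (3x3 intrinsics, pixels), "pose" (4x4, takes a point from camera to world coordinates); the wrist camera has in their place "hand_eye" (4x4, takes a point from camera to tool coordinates, whose origin is the TCP and whose axes are the tool frame's). Camera axes: x right, y down, z forward; pixel columns grow to the right and rows downward; lengths in m; the calibration is good to about 2 mm. A picture is of the moment at which its call begins: read the wrist's pose just before it. camera_params takes no time and is no camera call.
- manip.finish_job(): hands the job in, once; it reports no verdict.
Trained networks look in the newest picture that a camera, given by its name, has taken for a name from the list of things; names that differ only in an ending like _2 or _b are one class to them, and where a whole thing is asked for, a point or a joint stands for the part that bears it (a point fixed in the world has none). Each returns a list of dicts, best first, with "conf" (0 to 1); they miss things now and then, are a little off and sometimes report something else, mostly with a low value. They report only what shows in the picture. A call takes as long as a camera call. They do not tell look-alikes from the thing itself.
- spotter.boxes_of(camera, label): "box" ([left, top, width, height] in pixels, round what is visible of it).
- spotter.outline_of(camera, label): "pixels" (384x512 bool, what is visible of it) and "box" ([left, top, width, height] in pixels, round what is visible of it).
- spotter.tip_of(camera, label): "uv" ([column, row] in pixels: a listed point, or the origin of a listed thing).
The state is a dict: "time": time; "q": joint angles; "dq": joint speeds; "tau": joint torques, N m; "tool_pos": TCP position; "eef_rot": TCP orientation; "wrist_force": force on the tool from outside, world axes, zero at the start; "moment": the same for the moment, N m; "width": finger opening in m.
Only numpy, scipy, OpenCV 4.12 (cv2) and the standard library are available. Lean on these libraries where they do the work, as an engineer would, in place of code of your own. Each camera call takes 0.05 s, during which the arm holds its last target. There are 200 camera calls.

## Working session

There is one attempt and no reset: what is moved stays moved. The work goes in short steps, Python scripts to look and compute and a shell command to move; the robot and the scene stay as the last step left them, time stands still between calls to the robot, and variables do not carry over. Pictures are saved under pics/ and viewed, about 8 in all and at most 12, crops included, and the job is handed in when it is done.

```bash
mkdir -p pics; cat > h.py <<'E'
import numpy as np, cv2
from workcell import state, imaging, manip, spotter
def cam(n):
    p=imaging.camera_params(n); K=np.array(p["intrinsics"])
    if "pose" in p: T=np.array(p["pose"])
    else:
        s=state(); W=np.eye(4); W[:3,:3]=s["eef_rot"]; W[:3,3]=s["tool_pos"]; T=W@np.array(p["hand_eye"])
    return K,T
def ray(n,uv,C=None):
    K,T=C or cam(n); d=T[:3,:3]@np.linalg.solve(K,[uv[0],uv[1],1.]); return T[:3,3],d
def atz(n,uv,z,C=None):
    o,d=ray(n,uv,C); return o+d*(z-o[2])/d[2]
def proj(n,X,C=None):
    K,T=C or cam(n); p=K@(T[:3,:3].T@(np.array(X)-T[:3,3])); return p[:2]/p[2]
def tri(rays):
    A=0;b=0
    for o,d in rays:
        d=d/np.linalg.norm(d);P=np.eye(3)-np.outer(d,d);A=A+P;b=b+P@o
    x=np.linalg.solve(A,b); return x,[float(np.linalg.norm(np.cross(x-o,d/np.linalg.norm(d)))) for o,d in rays]
def save(n,f,crop=None,s=1):
    im=imaging.grab_frame(n)
    if crop: l,t,w,h=crop; im=im[t:t+h,l:l+w]
    cv2.imwrite("pics/"+f,cv2.resize(im[:,:,::-1],None,fx=s,fy=s,interpolation=cv2.INTER_CUBIC))
def st():
    s=state(); print(s["time"],np.round(s["tool_pos"],4),np.round(s["eef_rot"],3).tolist(),np.round(s["wrist_force"],2),round(s["width"],4))
E
python3 - <<'E'
from h import *
st(); print(manip.tip_reach)
ims=[imaging.grab_frame(n) for n in("top","side")]
cv2.imwrite("pics/a.png",ims[0][:,:,::-1]);cv2.imwrite("pics/b.png",ims[1][:,:,::-1])
for n in("top","side"):
    K,T=cam(n);print(n,np.round(K,1).tolist(),np.round(T,3).tolist())
    for l in "capsule_1_bar drain_stand well_left well_right rod_grip rod_hook rod_collar fork_seat sorting_tray parts_pot eye_loupe green_putty".split():
        print(n,l,[(np.round(r["uv"],1).tolist(),round(r["conf"],2)) for r in spotter.tip_of(n,l)][:4])
E
```

```text
0.0 [0.2281 0.4726 0.3031] [[-0.001, 0.435, 0.901], [-0.001, 0.901, -0.435], [-1.0, -0.002, -0.0]] [-0.33  0.07  0.05] 0.0855
0.0726
top [[374.0, 0.0, 257.5], [0.0, 374.0, 194.6], [0.0, 0.0, 1.0]] [[0.002, -0.99, 0.143, 0.322], [-1.0, 0.0, 0.018, -0.056], [-0.018, -0.143, -0.99, 1.148], [0.0, 0.0, 0.0, 1.0]]
top capsule_1_bar [([294.8, 148.3], 0.57)]
top drain_stand [([281.0, 154.1], 0.6)]
top well_left [([268.3, 144.5], 0.9)]
top well_right [([290.9, 143.9], 0.96)]
top rod_grip [([295.0, 207.0], 0.42)]
top rod_hook []
top rod_collar [([371.8, 192.5], 0.72), ([299.5, 214.5], 0.61), ([293.7, 211.5], 0.47)]
top fork_seat [([132.6, 219.2], 0.95), ([122.5, 160.4], 0.8), ([297.8, 209.9], 0.68)]
top sorting_tray [([370.3, 191.4], 0.91)]
top parts_pot [([326.2, 244.6], 0.66)]
top eye_loupe [([344.5, 142.0], 0.6)]
top green_putty [([355.9, 255.5], 0.65)]
side [[477.2, 0.0, 264.2], [0.0, 477.2, 201.4], [0.0, 0.0, 1.0]] [[0.642, -0.63, 0.438, -0.207], [-0.767, -0.519, 0.377, -0.591], [-0.01, -0.578, -0.816, 1.369], [0.0, 0.0, 0.0, 1.0]]
side capsule_1_bar []
side drain_stand [([307.6, 211.0], 0.63)]
side well_left [([301.3, 183.6], 0.87)]
side well_right [([322.4, 186.5], 0.76), ([310.9, 208.9], 0.32)]
side rod_grip [([286.1, 222.1], 0.4)]
side rod_hook [([286.6, 239.7], 0.52)]
side rod_collar [([288.5, 232.1], 0.67)]
side fork_seat [([288.3, 228.9], 0.96), ([184.1, 162.7], 0.9), ([209.2, 131.9], 0.9)]
side sorting_tray [([357.2, 277.7], 0.88)]
side parts_pot [([290.5, 287.6], 0.51)]
side eye_loupe [([368.4, 232.6], 0.56)]
side green_putty [([308.1, 311.5], 0.43)]
```

View pics/a.png

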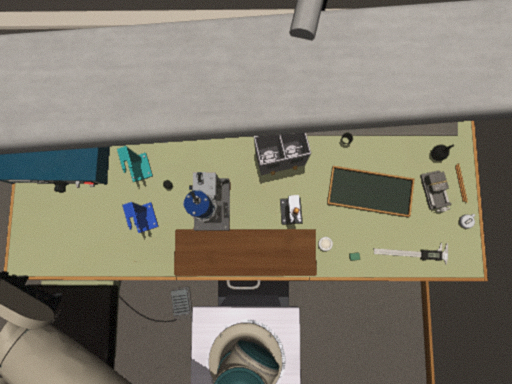

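View pics/b.png

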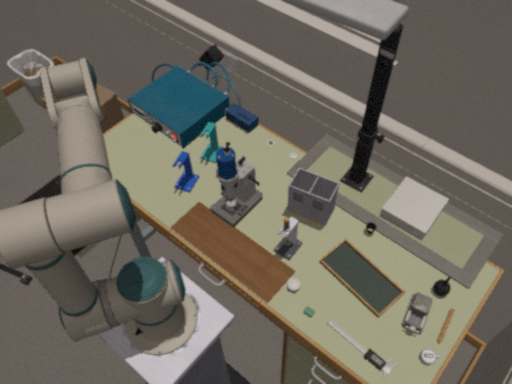

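The top view shows the drain stand at (281,154), the grey fork with rod at (291,210), and the tray at (370,191). The blue and teal forks at (140,215) and (133,165) are the decoys. The side view agrees, with a microscope left of the stand and a lamp pole behind it.

```bash
python3 - <<'E'
from h import *
for l,t,s in [("well_left",(268.3,144.5),(301.3,183.6)),("well_right",(290.9,143.9),(322.4,186.5)),("stand",(281,154.1),(307.6,211)),("grip",(295,207),(286.1,222.1)),("collar",(299.5,214.5),(288.5,232.1)),("collar",(293.7,211.5),(288.5,232.1)),("fork",(297.8,209.9),(288.3,228.9)),("tray",(370.3,191.4),(357.2,277.7)),("pot",(326.2,244.6),(290.5,287.6)),("loupe",(344.5,142),(368.4,232.6)),("putty",(355.9,255.5),(308.1,311.5)),("blue",(132.6,219.2),(184.1,162.7))]:
    x,r=tri([ray("top",t),ray("side",s)]);print(l,np.round(x,3),np.round(r,3))
print("lamp top-edge",[np.round(atz("top",(280,135),z),3) for z in(.3,.5,.7)])
for f,s,c in(("c.png","top",(240,120,190,150)),("d.png","side",(240,150,180,150))): save(s,f,c,4)
for n in("top","side"):
  for l in("sorting_tray","drain_stand"):
    for r in spotter.outline_of(n,l)[:1]:
        z=.015 if "tray" in l else .145
        cs=cv2.findContours(r["pixels"].astype("uint8"),0,2)[0]; q=cv2.approxPolyDP(max(cs,key=cv2.contourArea),4,True)[:,0]
        print(n,l,round(r["conf"],2),[(p.tolist(),np.round(atz(n,p,z)[:2],3).tolist()) for p in q])
E
```

```text
well_left [ 0.61  -0.062  0.11 ] [0.008 0.008]
well_right [ 0.61  -0.131  0.147] [0.003 0.003]
stand [ 0.611 -0.102 -0.014] [0.011 0.011]
grip [ 0.428 -0.135  0.16 ] [0.004 0.004]
collar [ 0.414 -0.151  0.137] [0.001 0.001]
collar [ 0.426 -0.14   0.108] [0.003 0.003]
fork [ 0.424 -0.145  0.137] [0.002 0.002]
tray [ 0.492 -0.378  0.004] [0.006 0.006]
pot [ 0.33  -0.239  0.007] [0.006 0.006]
loupe [ 0.656 -0.31  -0.006] [0.001 0.001]
putty [ 0.299 -0.327  0.011] [0.004 0.004]
blue [0.405 0.299 0.13 ] [0.007 0.007]
lamp top-edge [array([ 0.585, -0.093,  0.3  ]), array([ 0.523, -0.084,  0.5  ]), array([ 0.461, -0.075,  0.7  ])]
top sorting_tray 0.6 [([332, 167], [0.571, -0.265]), ([327, 203], [0.459, -0.247]), ([410, 215], [0.423, -0.495]), ([413, 178], [0.537, -0.511])]
top drain_stand 0.87 [([306, 135], [0.633, -0.171]), ([255, 136], [0.631, -0.03]), ([260, 172], [0.529, -0.044]), ([273, 174], [0.523, -0.08]), ([303, 165], [0.548, -0.162]), ([310, 154], [0.579, -0.181])]
side sorting_tray 0.88 [([344, 240], [0.568, -0.268]), ([320, 261], [0.455, -0.253]), ([378, 316], [0.416, -0.493]), ([404, 291], [0.535, -0.511])]
side drain_stand 0.98 [([299, 168], [0.627, -0.028]), ([289, 184], [0.554, -0.043]), ([287, 210], [0.47, -0.101]), ([325, 225], [0.5, -0.224]), ([339, 183], [0.66, -0.165])]
```

View pics/d.png

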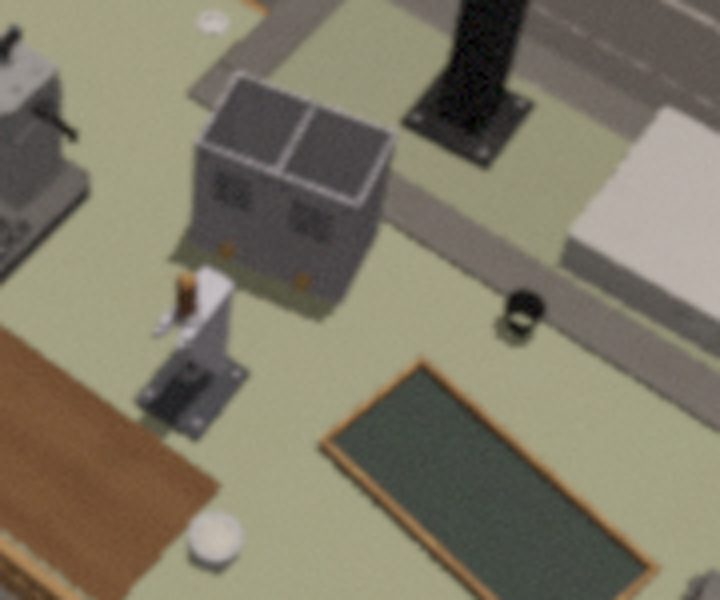

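The side crop shows the stand rim at about (290..339, 168..201) in full-image pixels. The grey fork opens toward the robot side, with the rod handle at about (286,222), and the tray is clear. I'll check the lamp and microscope heights, then get a wrist view.

```bash
python3 - <<'E'
from h import *
print("micro",tri([ray("top",(198,205)),ray("side",(227,158))]))
b=atz("side",(357,178),0);print("pole",b,[np.round(proj("side",b+[0,0,z])) .tolist() for z in(.3,.4,.5,.6,.7)],[np.round(proj("top",b+[0,0,z])) .tolist() for z in(.3,.4,.5,.6,.7)])
c=[atz("side",p,.145) for p in((299.5,168),(338.7,183),(329.5,200.7),(290,185))];print(np.round(c,3).tolist(),np.mean(c,0))
p=imaging.camera_params("wrist");print(np.round(p["intrinsics"],1).tolist(),np.round(p["hand_eye"],3).tolist())
R=state()["eef_rot"];print("delta tool m",np.round(np.array(R).T@(np.array([.36,-.12,.36])-state()["tool_pos"]),3))
E
```

```text
micro (array([0.42303024, 0.0965214 , 0.28788664]), [0.002131499383197993, 0.0021314993831980256])
pole [ 0.82276621 -0.15207212  0.        ] [[371.0, 119.0], [377.0, 94.0], [384.0, 67.0], [391.0, 36.0], [400.0, 1.0]] [[304.0, 41.0], [309.0, 15.0], [315.0, -17.0], [323.0, -60.0], [334.0, -120.0]]
[[0.628, -0.029, 0.145], [0.659, -0.164, 0.145], [0.583, -0.182, 0.145], [0.553, -0.048, 0.145]] [ 0.60582419 -0.10602176  0.145     ]
[[294.4, 0.0, 251.8], [0.0, 294.4, 187.1], [0.0, 0.0, 1.0]] [[0.0, -0.3, 0.954, -0.07], [1.0, 0.001, -0.0, 0.001], [-0.001, 0.954, 0.3, -0.076], [0.0, 0.0, 0.0, 1.0]]
delta tool m [-0.056 -0.477  0.376]
```

View pics/c.png

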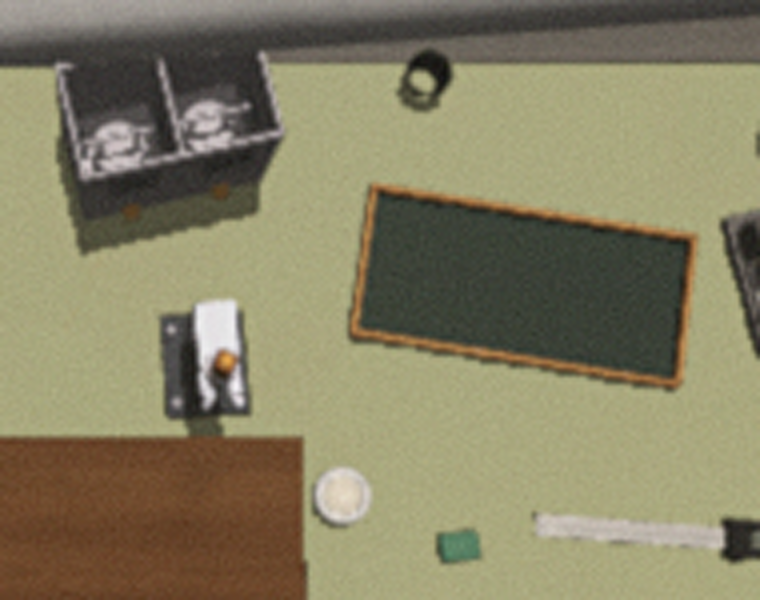

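The top crop shows both wells with a silver capsule in each, and the rod handle in the fork at crop (225,362). The lamp panel overhangs the rear of the scene, so I'll work out its height from the edge.

```bash
python3 - <<'E'
from h import *
for z in(.45,.5,.55,.6,.65,.7,.75,.8):
    print(z,[ (np.round(atz("side",p,z)[:2],2).tolist(),np.round(proj("top",atz("side",p,z))).tolist()) for p in((385,30),(405,10),(300,2))], "edge",[np.round(atz("top",p,z)[:2],2).tolist() for p in ((100,147),(280,135),(420,120))])
save("side","e.png",(270,0,170,120),4.5)
E
```

```text
0.45 [([1.04, -0.04], [255.0, -92.0]), ([1.17, -0.03], [252.0, -146.0]), ([0.99, 0.27], [112.0, -71.0])] edge [[0.52, 0.26], [0.54, -0.09], [0.57, -0.36]]
0.5 [([0.97, -0.07], [269.0, -85.0]), ([1.1, -0.06], [266.0, -140.0]), ([0.93, 0.22], [124.0, -63.0])] edge [[0.5, 0.24], [0.52, -0.08], [0.55, -0.33]]
0.55 [([0.9, -0.1], [286.0, -76.0]), ([1.02, -0.09], [283.0, -134.0]), ([0.86, 0.17], [137.0, -54.0])] edge [[0.49, 0.22], [0.51, -0.08], [0.53, -0.31]]
0.6 [([0.83, -0.13], [307.0, -66.0]), ([0.95, -0.12], [303.0, -125.0]), ([0.8, 0.13], [153.0, -43.0])] edge [[0.47, 0.19], [0.49, -0.08], [0.51, -0.29]]
0.65 [([0.77, -0.16], [332.0, -54.0]), ([0.87, -0.15], [327.0, -116.0]), ([0.73, 0.08], [173.0, -30.0])] edge [[0.46, 0.17], [0.48, -0.08], [0.5, -0.27]]
0.7 [([0.7, -0.19], [363.0, -39.0]), ([0.8, -0.18], [357.0, -103.0]), ([0.66, 0.03], [197.0, -14.0])] edge [[0.45, 0.15], [0.46, -0.08], [0.48, -0.25]]
0.75 [([0.63, -0.22], [402.0, -20.0]), ([0.72, -0.21], [395.0, -88.0]), ([0.6, -0.01], [228.0, 7.0])] edge [[0.43, 0.13], [0.45, -0.07], [0.46, -0.23]]
0.8 [([0.56, -0.25], [454.0, 6.0]), ([0.65, -0.24], [445.0, -67.0]), ([0.53, -0.06], [269.0, 34.0])] edge [[0.42, 0.1], [0.43, -0.07], [0.44, -0.21]]
```

View pics/e.png

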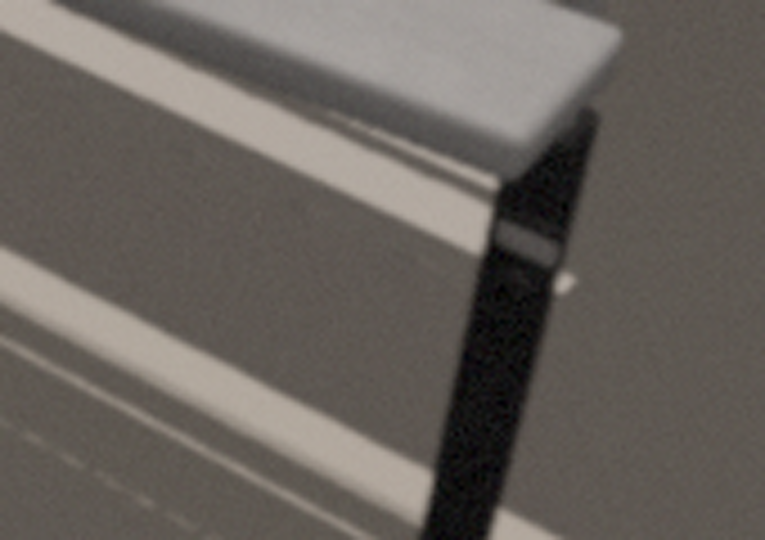

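```bash
python3 -m pendant '[{"slide":[-6,0,0],"rot":[0,0,0],"hand":0},{"slide":[0,-5,4],"rot":[0,0,0],"hand":0},{"slide":[0,-5,4],"rot":[0,0,0],"hand":0},{"slide":[0,-5,4],"rot":[0,0,0],"hand":0},{"slide":[0,-5,4],"rot":[0,0,0],"hand":0}]'
```

```text
time: 2.28
tool_pos: [0.2845, 0.2279, 0.3661]
eef_rot: [[0.002, 0.429, 0.903], [-0.001, 0.903, -0.429], [-1.0, -0.0, 0.002]]
wrist_force: [2.4, -0.1, 0.8]
width: 0.0856
```

The panel's right corner is at full-image (385,30). Since it runs past column 512 in the top view, it sits at about 0.87 m, well above the work. Next I'll move above the fork and turn the tool square.

```bash
python3 -m pendant '[{"slide":[0,-4.1,3.8],"rot":[0,0,0],"hand":0},{"slide":[0,-4.1,3.8],"rot":[0,0,0],"hand":0},{"slide":[0,-4.1,3.8],"rot":[0,0,0],"hand":0},{"slide":[0,-4.1,3.8],"rot":[0,0,0],"hand":0},{"slide":[0,-4.1,3.8],"rot":[0,0,0],"hand":0},{"slide":[0,-4.1,3.8],"rot":[0,0,0],"hand":0},{"slide":[0,-4.1,3.8],"rot":[0,0,0],"hand":0},{"slide":[0,0,0],"rot":[-0.15,0,0],"hand":0},{"slide":[0,0,0],"rot":[-0.15,0,0],"hand":0},{"slide":[0,0,0],"rot":[-0.15,0,0],"hand":0}]'
python3 - <<'E'
from h import *
st(); C=cam("wrist"); save("wrist","f.png",None,1.5)
G={"fork_seat":.135,"rod_grip":.163,"rod_collar":.135,"rod_hook":.04,"well_left":.145,"well_right":.145,"capsule_1_bar":.075,"drain_stand":0}
for l,z in G.items():
    print(l,[(np.round(r["uv"],1).tolist(),round(r["conf"],2),np.round(atz("wrist",r["uv"],z,C),4).tolist()) for r in spotter.tip_of("wrist",l)][:3])
E
```

```text
time: 3.52
tool_pos: [0.402, -0.1629, 0.3678]
eef_rot: [[0.009, -0.013, 1.0], [0.0, 1.0, 0.013], [-1.0, 0.0, 0.009]]
wrist_force: [-0.4, -0.3, 0.5]
width: 0.0854
3.525 [ 0.402  -0.1629  0.3678] [[0.009, -0.013, 1.0], [0.0, 1.0, 0.013], [-1.0, 0.0, 0.009]] [-0.42 -0.28  0.55] 0.0854
fork_seat [([271.5, 188.1], 0.72, [0.4241, -0.1405, 0.135])]
rod_grip [([278.3, 198.3], 0.78, [0.4255, -0.1355, 0.163])]
rod_collar [([273.1, 184.4], 0.91, [0.4199, -0.1389, 0.135])]
rod_hook [([114.1, 203.3], 0.6, [0.4812, -0.3596, 0.04]), ([165.8, 288.7], 0.47, [0.6261, -0.2961, 0.04])]
well_left [([324.1, 327.6], 0.94, [0.6007, -0.0702, 0.145]), ([203.3, 102.7], 0.4, [0.336, -0.2092, 0.145])]
well_right [([266.1, 334.2], 0.61, [0.6119, -0.1413, 0.145])]
capsule_1_bar []
drain_stand [([284.7, 266.1], 0.65, [0.6079, -0.103, 0.0])]
```

View pics/f.png

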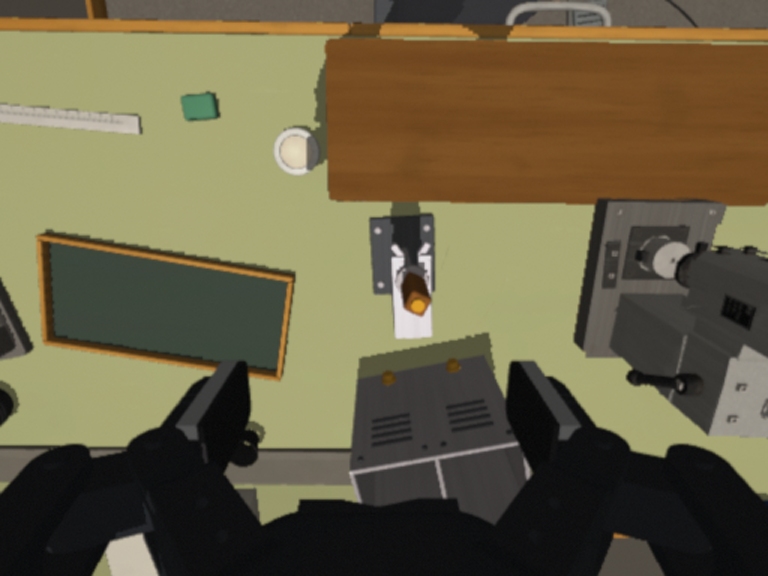

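The wrist view (up is world −x) shows the rod handle at view (416,300), which is about (0.424,−0.138), and the slot opens upward (−x). The stand is below centre. I'll move over the rod, descend and take a closer look for its yaw.

```bash
python3 -m pendant '[{"slide":[0,2.5,2.2],"rot":[0,0,0],"hand":0},{"slide":[5,0,0],"rot":[0,0,0],"hand":0},{"slide":[3.4,0,0],"rot":[0,0,0],"hand":0},{"slide":[0,0,0],"rot":[0,0,0],"hand":0}]'
python3 - <<'E'
from h import *
st(); C=cam("wrist"); save("wrist","g.png",(150,130,240,200),3)
G={"fork_seat":.135,"rod_grip":.163,"rod_collar":.135,"rod_hook":.04}
for l,z in G.items():
    print(l,[(np.round(r["uv"],1).tolist(),round(r["conf"],2),np.round(atz("wrist",r["uv"],z,C),4).tolist()) for r in spotter.tip_of("wrist",l)][:3])
E
```

```text
time: 4.47
tool_pos: [0.4255, -0.1365, 0.2832]
eef_rot: [[0.011, -0.005, 1.0], [-0.001, 1.0, 0.005], [-1.0, -0.001, 0.011]]
wrist_force: [0.9, -0.2, 0.7]
width: 0.0853
4.475 [ 0.4255 -0.1365  0.2832] [[0.011, -0.005, 1.0], [-0.001, 1.0, 0.005], [-1.0, -0.001, 0.011]] [ 0.87 -0.17  0.69] 0.0853
fork_seat [([246.8, 190.1], 0.66, [0.4223, -0.1397, 0.135]), ([273.5, 281.8], 0.51, [0.5059, -0.1165, 0.135])]
rod_grip [([250.4, 204.3], 0.89, [0.4231, -0.1367, 0.163])]
rod_collar [([248.4, 191.8], 0.93, [0.4236, -0.1384, 0.135]), ([248.2, 187.8], 0.53, [0.4204, -0.1386, 0.135])]
rod_hook [([246.1, 169.2], 0.75, [0.4302, -0.1421, 0.04])]
```

View pics/g.png

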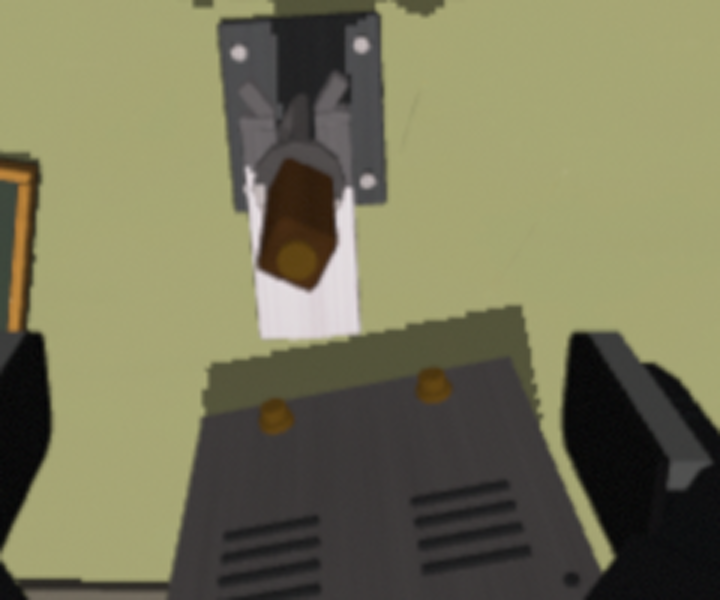

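The crop shows the handle's top-face corners at (259,266), (310,290) and (336,240), so its yaw is about −25° (mod 90). I'll check which way the hook points against the four candidates, and measure the stand and fork yaw.

```bash
python3 - <<'E'
from h import *
C=cam("wrist"); crop=lambda p:np.round((np.array(p)-[150,130])*3).tolist()
def top(uv,z): return atz("wrist",np.array(uv)/3+[150,130],z,C)
T=[top(p,.185)[:2] for p in((259,266),(310,290),(336,240))]; print(np.round(T,4).tolist(), "centre",(T[0]+T[2])/2, "yaw",np.degrees(np.arctan2(*(T[0]-T[1])[::1]))%90,np.degrees(np.arctan2((T[1]-T[0])[1],(T[1]-T[0])[0]))-90)
g=np.array([.4235,-.1375])
for yaw in(-25,65,155,245):
    c=np.array([np.cos(np.radians(yaw)),np.sin(np.radians(yaw))])
    print(yaw,[crop(proj("wrist",[*(g+c*a),z],C)) for a,z in((0,.1),(0,.05),(.009,.033),(.018,.04),(.018,.0535))])
print("fork edges",[np.round(top(p,.135),4).tolist() for p in((250,170),(262,338),(352,190),(360,330))])
im=imaging.grab_frame("wrist")[160:230,215:285]; im=cv2.convertScaleAbs(im,alpha=1.6,beta=20)
cv2.imwrite("pics/h.png",cv2.resize(im[:,:,::-1],None,fx=8,fy=8,interpolation=cv2.INTER_CUBIC))
E
```

```text
[[0.4277, -0.1464], [0.4332, -0.1356], [0.4216, -0.1303]] centre [ 0.42466163 -0.13835893] yaw 27.02418842057247 -27.02418842057247
-25 [[304.0, 135.0], [305.0, 96.0], [295.0, 106.0], [284.0, 132.0], [283.0, 143.0]]
65 [[304.0, 135.0], [305.0, 96.0], [327.0, 95.0], [349.0, 110.0], [351.0, 120.0]]
155 [[304.0, 135.0], [305.0, 96.0], [315.0, 64.0], [326.0, 45.0], [327.0, 52.0]]
245 [[304.0, 135.0], [305.0, 96.0], [283.0, 75.0], [260.0, 69.0], [258.0, 77.0]]
fork edges [[0.423, -0.1515, 0.135], [0.4727, -0.1488, 0.135], [0.4284, -0.1245, 0.135], [0.47, -0.1213, 0.135]]
```

View pics/h.png

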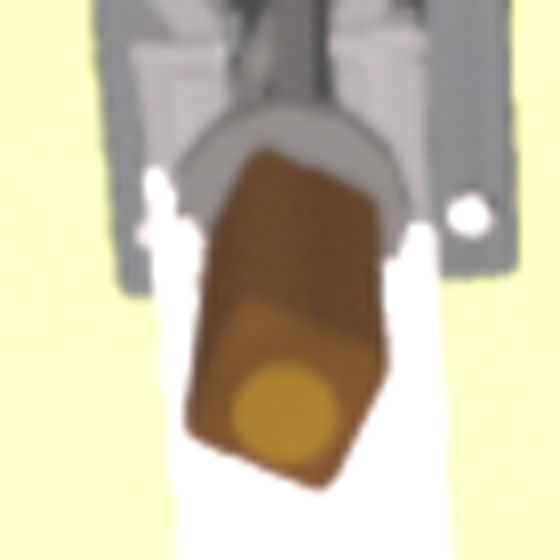

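The brightened crop shows the J left of the shaft at (260,50), which fits the −25° candidate: rod x points to world (+x, slightly −y) at about −27°. I'll turn +0.47 about tool x, descend 6.2 cm and close.

```bash
python3 -m pendant '[{"slide":[0,-0.1,-0.1],"rot":[0.16,0,0],"hand":0},{"slide":[0,0,0],"rot":[0.16,0,0],"hand":0},{"slide":[0,0,0],"rot":[0.15,0,0],"hand":0},{"slide":[3,0,0],"rot":[0,0,0],"hand":0},{"slide":[3,0,0],"rot":[0,0,0],"hand":0},{"slide":[0.1,0,0],"rot":[0,0,0],"hand":0}]'
```

```text
time: 5.52
tool_pos: [0.4287, -0.1397, 0.2313]
eef_rot: [[0.029, 0.464, 0.885], [-0.008, 0.886, -0.464], [-1.0, 0.006, 0.029]]
wrist_force: [-0.6, 0.3, -0.1]
width: 0.0855
```

```bash
python3 -m pendant '[{"slide":[0.5,0,-0.4],"rot":[0,0.03,0],"hand":0},{"slide":[0.5,0,0],"rot":[0,0,0],"hand":0},{"slide":[0,0,0],"rot":[0,0,0],"hand":0.3}]'
```

```text
time: 5.9
tool_pos: [0.4262, -0.1383, 0.2243]
eef_rot: [[0.005, 0.464, 0.886], [0.005, 0.886, -0.464], [-1.0, 0.006, 0.002]]
wrist_force: [-0.2, -0.2, -0.6]
width: 0.0699
```

```bash
python3 -m pendant '[{"slide":[0.3,0,-0.1],"rot":[0,0,0],"hand":0.5},{"slide":[0,0,0],"rot":[0,0,0],"hand":1},{"slide":[0,0,0],"rot":[0,0,0],"hand":1},{"slide":[0,0,0],"rot":[0,0,0],"hand":1},{"slide":[0,0,0],"rot":[0,0,0],"hand":1}]' 60
```

```text
time: 6.52
tool_pos: [0.4255, -0.1379, 0.2222]
eef_rot: [[0.007, 0.464, 0.886], [0.004, 0.886, -0.464], [-1.0, 0.006, 0.004]]
wrist_force: [0.2, -0.8, -0.5]
width: 0.0132
```

The rod is gripped, with a width of 13.2 mm. I'll lift it 1 cm and slide out along the slot.

```bash
python3 -m pendant '[{"slide":[-1,0,0],"rot":[0,0,0],"hand":1},{"slide":[0,0,0],"rot":[0,0,0],"hand":1},{"slide":[0,-1,-1.7],"rot":[0,0,0],"hand":1},{"slide":[0,-1,-1.7],"rot":[0,0,0],"hand":1},{"slide":[0,-1.1,-1.8],"rot":[0,0,0],"hand":1},{"slide":[0,0,0],"rot":[0,0,0],"hand":1}]'
```

```text
time: 7.28
tool_pos: [0.3638, -0.1413, 0.2327]
eef_rot: [[0.008, 0.464, 0.886], [0.004, 0.886, -0.464], [-1.0, 0.007, 0.005]]
wrist_force: [0.1, 0.1, -1.0]
width: 0.0136
```

```bash
python3 -m pendant '[{"slide":[-5.6,0,0],"rot":[0,0,0],"hand":1},{"slide":[-5.6,0,0],"rot":[0,0,0],"hand":1},{"slide":[-5.6,0,0],"rot":[-0.168,0,0],"hand":1},{"slide":[0,0,0],"rot":[-0.168,0,0],"hand":1},{"slide":[0,0,0],"rot":[-0.168,0,0],"hand":1},{"slide":[0,0,0],"rot":[-0.168,0,0],"hand":1},{"slide":[0,0,5],"rot":[0,0,0],"hand":1},{"slide":[0,0,5],"rot":[0,0,0],"hand":1},{"slide":[0,0,5],"rot":[0,0,0],"hand":1},{"slide":[0,0,0],"rot":[0,0,0],"hand":1}]'
python3 - <<'E'
from h import *
st(); C=cam("wrist"); save("wrist","i.png",None,1.5)
G={"well_left":.145,"well_right":.145,"capsule_1_bar":.075,"drain_stand":0,"rod_hook":state()["tool_pos"][2]-.182}
for l,z in G.items():
    print(l,[(np.round(r["uv"],1).tolist(),round(r["conf"],2),np.round(atz("wrist",r["uv"],z,C),4).tolist()) for r in spotter.tip_of("wrist",l)][:3])
E
```

```text
time: 8.52
tool_pos: [0.5196, -0.108, 0.4074]
eef_rot: [[0.011, -0.212, 0.977], [0.004, 0.977, 0.212], [-1.0, 0.002, 0.012]]
wrist_force: [-0.4, -0.4, -0.7]
width: 0.0126
8.525 [ 0.5196 -0.108   0.4074] [[0.011, -0.212, 0.977], [0.004, 0.977, 0.212], [-1.0, 0.002, 0.012]] [-0.39 -0.37 -0.72] 0.0126
well_left [([265.9, 229.1], 0.74, [0.6004, -0.0713, 0.145])]
well_right [([210.8, 232.0], 0.74, [0.6188, -0.1375, 0.145])]
capsule_1_bar [([215.9, 207.6], 0.65, [0.6149, -0.1399, 0.075]), ([253.3, 249.5], 0.21, [0.6711, -0.0714, 0.075])]
drain_stand [([242.0, 190.8], 0.67, [0.6068, -0.1048, 0.0]), ([253.8, 227.6], 0.21, [0.6702, -0.0702, 0.0])]
rod_hook [([252.1, 188.9], 0.86, [0.526, -0.1053, 0.2267])]
```

View pics/i.png

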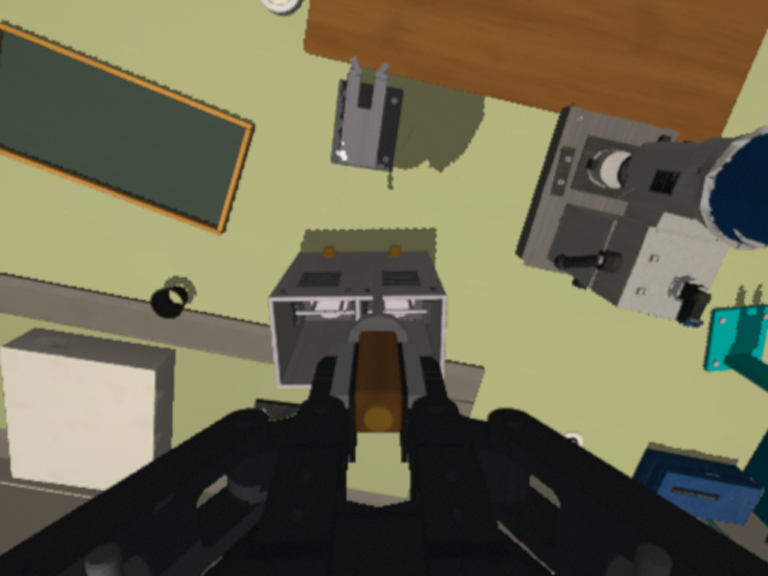

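The wrist view shows the stand lined up with the tool: front rim from (271,298) to (446,297), and capsule bars at row ~313 in both wells. I'll work out the well and bar positions in tool axes.

```bash
python3 - <<'E'
from h import *
C=cam("wrist"); s=state(); R=np.array(s["eef_rot"]); t=np.array(s["tool_pos"])
f=lambda uv,z:atz("wrist",np.array(uv)/1.5,z,C)
a,b,c=f((271,298),.145),f((446,297),.145),f((278,386),.145)
print("rim",a,b,c,"len",np.linalg.norm(a-b),np.linalg.norm(a-c),"yaw",np.degrees(np.arctan2(-(b-a)[0],(b-a)[1])))
u=(b-a)/np.linalg.norm(b-a); n=np.array([u[1],-u[0],0]); ce=(a+b)/2+n*.042; print("centre",ce)
for nm,w in(("L",ce+u*.035),("R",ce-u*.035)): 
    hk=t+R@[.1822,0,.009]; d=R.T@(np.array([*w[:2],.075])-hk); print(nm,np.round(w,4),"tool delta hook->bar cm",np.round(d*100,2))
print("bar est R",f((324,314),.075),"L",f((398,312),.075))
im=imaging.grab_frame("wrist")[185:260,170:310]
im=cv2.convertScaleAbs(im,alpha=1.5,beta=10)
cv2.imwrite("pics/j.png",cv2.resize(im[:,:,::-1],None,fx=5.5,fy=5.5,interpolation=cv2.INTER_CUBIC))
E
```

```text
rim [ 0.58261011 -0.18327903  0.145     ] [ 0.55192405 -0.04482575  0.145     ] [ 0.66254213 -0.16630438  0.145     ] len 0.14181306609286792 0.08171454273996216 yaw 12.496729862035853
centre [ 0.60827203 -0.10496427  0.145     ]
L [ 0.6007 -0.0708  0.145 ] tool delta hook->bar cm [15.6   2.06  7.6 ]
R [ 0.6158 -0.1391  0.145 ] tool delta hook->bar cm [15.62 -4.94  7.66]
bar est R [ 0.61806236 -0.14183562  0.075     ] L [ 0.60052025 -0.07054734  0.075     ]
```

View pics/j.png

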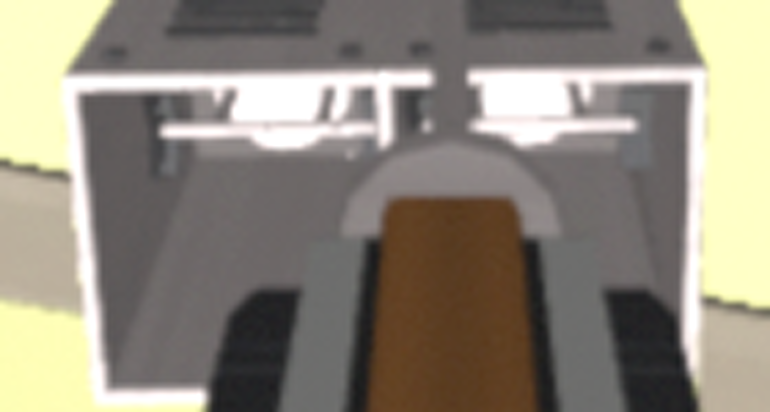

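Both bars are clear in the crop: right from (160,129) to about (378,129), left ending at (635,125). They match the well centres. I'll take the right capsule first, going in with the hook 2 cm short of the bar.

```bash
python3 -m pendant '[{"slide":[0,-2.5,2.8],"rot":[0,0.01,0],"hand":1},{"slide":[0,-2.4,2.8],"rot":[0,0,0],"hand":1},{"slide":[4,0,0],"rot":[0,0,0],"hand":1},{"slide":[3,0,0],"rot":[0,0,0],"hand":1},{"slide":[0,0,0],"rot":[0,0,0],"hand":1}]'
cat > hk.py <<'E'
from h import *
def where(bar):
    s=state(); R=np.array(s["eef_rot"]); t=np.array(s["tool_pos"]); hk=t+R@[.1822,0,.009]
    print("hook",np.round(hk,4),"->bar tool cm",np.round(R.T@(np.array(bar)-hk)*100,2),"F",np.round(s["wrist_force"],2),"tilt",np.round(R[:,0],3))
E
cat > r.py <<'E'
from hk import *
where([.616,-.139,.075])
E
python3 r.py
```

```text
time: 9.5
tool_pos: [0.5811, -0.1483, 0.3452]
eef_rot: [[0.015, -0.206, 0.979], [-0.003, 0.979, 0.206], [-1.0, -0.006, 0.014]]
wrist_force: [0.1, 0.5, -0.7]
width: 0.0132
hook [ 0.5927 -0.1469  0.1631] ->bar tool cm [8.84 0.35 2.32] F [ 0.12  0.45 -0.66] tilt [ 0.015 -0.003 -1.   ]
```

```bash
python3 -m pendant '[{"slide":[0,0.35,0.3],"rot":[0,0.015,0],"hand":1},{"slide":[3.5,0,0],"rot":[0,0,0],"hand":1},{"slide":[3.5,0,0],"rot":[0,0,0],"hand":1},{"slide":[0,0,0],"rot":[0,0,0],"hand":1}]'; python3 r.py
```

```text
time: 10.0
tool_pos: [0.5846, -0.1444, 0.2831]
eef_rot: [[0.011, -0.205, 0.979], [-0.01, 0.979, 0.205], [-1.0, -0.012, 0.008]]
wrist_force: [0.3, 0.2, -0.6]
width: 0.0132
hook [ 0.5953 -0.1443  0.101 ] ->bar tool cm [2.62 0.13 2.11] F [ 0.3   0.18 -0.59] tilt [ 0.011 -0.01  -1.   ]
```

```bash
python3 -m pendant '[{"slide":[2.3,0.1,0.1],"rot":[0,0.01,0.012],"hand":1},{"slide":[2.3,0,0],"rot":[0,0,0],"hand":1},{"slide":[0.2,0,0],"rot":[0,0,0],"hand":1},{"slide":[0,0,0],"rot":[0,0,0],"hand":1}]'; python3 r.py
```

```text
time: 10.5
tool_pos: [0.5877, -0.1434, 0.2397]
eef_rot: [[0.006, -0.206, 0.979], [-0.002, 0.979, 0.206], [-1.0, -0.003, 0.006]]
wrist_force: [0.9, 0.3, -0.9]
width: 0.0133
hook [ 0.5976 -0.1419  0.0575] ->bar tool cm [-1.74 -0.1   1.87] F [ 0.89  0.31 -0.91] tilt [ 0.006 -0.002 -1.   ]
```

```bash
python3 -m pendant '[{"slide":[0.35,0,0],"rot":[0,0,0],"hand":1},{"slide":[0,0,0.8],"rot":[0,0,0],"hand":1},{"slide":[0,0,0.8],"rot":[0,0,0],"hand":1},{"slide":[0,0,0.3],"rot":[0,0,0],"hand":1}]'; python3 r.py
```

```text
time: 11.0
tool_pos: [0.6082, -0.1394, 0.2388]
eef_rot: [[0.01, -0.206, 0.979], [-0.003, 0.979, 0.206], [-1.0, -0.005, 0.009]]
wrist_force: [-1.7, 0.3, 0.2]
width: 0.0128
hook [ 0.6189 -0.1381  0.0566] ->bar tool cm [-1.84 -0.04 -0.28] F [-1.69  0.28  0.21] tilt [ 0.01  -0.003 -1.   ]
```

```bash
python3 -m pendant '[{"slide":[0,0,-0.3],"rot":[0,0,0],"hand":1},{"slide":[-1.2,0,0],"rot":[0,0,0],"hand":1},{"slide":[-0.6,0,0],"rot":[0,0,0],"hand":1},{"slide":[0,0,0],"rot":[0,0,0],"hand":1},{"slide":[0,0,0],"rot":[0,0,0],"hand":1}]'; python3 r.py
```

```text
time: 11.62
tool_pos: [0.605, -0.1401, 0.2584]
eef_rot: [[0.01, -0.206, 0.979], [-0.003, 0.979, 0.206], [-1.0, -0.005, 0.009]]
wrist_force: [-0.6, 0.3, -1.6]
width: 0.0132
hook [ 0.6156 -0.1388  0.0762] ->bar tool cm [ 0.13 -0.03  0.03] F [-0.63  0.26 -1.62] tilt [ 0.01  -0.003 -1.   ]
```

```bash
python3 -m pendant '[{"slide":[-0.5,0,0],"rot":[0,0,0],"hand":1},{"slide":[-0.3,0,0],"rot":[0,0,0],"hand":1},{"slide":[0,0,0],"rot":[0,0,0],"hand":1},{"slide":[0,0,0],"rot":[0,0,0],"hand":1}]'; python3 r.py
```

```text
time: 12.12
tool_pos: [0.6047, -0.14, 0.2663]
eef_rot: [[0.009, -0.206, 0.979], [-0.003, 0.979, 0.206], [-1.0, -0.005, 0.008]]
wrist_force: [-0.5, 1.1, -1.9]
width: 0.0133
hook [ 0.6152 -0.1387  0.0842] ->bar tool cm [ 0.92 -0.04  0.07] F [-0.46  1.08 -1.92] tilt [ 0.009 -0.003 -1.   ]
```

Fz is −1.9 N against about −0.8 N for the rod alone, so the right capsule is the empty one. I'll seat it again and unhook.

```bash
python3 -m pendant '[{"slide":[0.5,0,0],"rot":[0,0,0],"hand":1},{"slide":[0.5,0,0],"rot":[0,0,0],"hand":1},{"slide":[0.6,0,0],"rot":[0,0,0],"hand":1},{"slide":[0.7,0,0],"rot":[0,0,0],"hand":1},{"slide":[0.4,0,0],"rot":[0,0,0],"hand":1},{"slide":[0.1,0,0],"rot":[0,0,0],"hand":1}]'; python3 r.py
```

```text
time: 12.88
tool_pos: [0.6048, -0.1401, 0.2357]
eef_rot: [[0.008, -0.206, 0.979], [-0.002, 0.979, 0.206], [-1.0, -0.004, 0.008]]
wrist_force: [0.2, 0.2, -0.4]
width: 0.0133
hook [ 0.6151 -0.1387  0.0536] ->bar tool cm [-2.14 -0.06  0.09] F [ 0.24  0.23 -0.42] tilt [ 0.008 -0.002 -1.   ]
```

```bash
python3 -m pendant '[{"slide":[-0.1,0,-0.7],"rot":[0,0,0],"hand":1},{"slide":[0,0,-0.7],"rot":[0,0,0],"hand":1},{"slide":[0,0,-0.5],"rot":[0,0,0],"hand":1},{"slide":[0,0,0],"rot":[0,0,0],"hand":1}]'; python3 r.py
```

```text
time: 13.38
tool_pos: [0.5849, -0.1444, 0.2375]
eef_rot: [[0.01, -0.205, 0.979], [-0.003, 0.979, 0.205], [-1.0, -0.005, 0.009]]
wrist_force: [-0.6, 0.1, -0.5]
width: 0.0132
hook [ 0.5954 -0.1431  0.0554] ->bar tool cm [-1.94 -0.03  2.12] F [-0.61  0.06 -0.49] tilt [ 0.01  -0.003 -1.   ]
```

Clear of the bar. Next: up, over to the left well, and take a wrist reading above it.

```bash
python3 -m pendant '[{"slide":[-3,0,0],"rot":[0,0,0],"hand":1},{"slide":[-4,0,0],"rot":[0,0,0],"hand":1},{"slide":[-4,0,0],"rot":[0,0,0],"hand":1},{"slide":[-2,0,0],"rot":[0,0,0],"hand":1},{"slide":[0,0,0],"rot":[0,0,0],"hand":1},{"slide":[0,3.5,0],"rot":[0,0,0],"hand":1},{"slide":[0,3.5,0],"rot":[0,0,0],"hand":1},{"slide":[0,0,0],"rot":[0,0,0],"hand":1}]'; sed -i 's/^where.*/where([.6007,-.0707,.075])/' r.py; python3 r.py
```

```text
time: 14.38
tool_pos: [0.5684, -0.0741, 0.3665]
eef_rot: [[0.005, -0.204, 0.979], [-0.002, 0.979, 0.204], [-1.0, -0.002, 0.004]]
wrist_force: [-0.0, -0.5, -1.0]
width: 0.0134
hook [ 0.5781 -0.0725  0.1843] ->bar tool cm [10.94 -0.26  2.2 ] F [-0.02 -0.53 -0.98] tilt [ 0.005 -0.002 -1.   ]
```

```bash
python3 -m pendant '[{"slide":[4,-0.2,0.2],"rot":[0,0,0],"hand":1},{"slide":[4,0,0],"rot":[0,0,0],"hand":1},{"slide":[0,0,0],"rot":[0,0,0],"hand":1},{"slide":[3,0,0],"rot":[0,0,0],"hand":1},{"slide":[2,0,0],"rot":[0,0,0],"hand":1},{"slide":[0,0,0],"rot":[0,0,0],"hand":1}]'; python3 r.py
```

```text
time: 15.12
tool_pos: [0.5724, -0.0792, 0.235]
eef_rot: [[0.007, -0.202, 0.979], [-0.003, 0.979, 0.202], [-1.0, -0.005, 0.006]]
wrist_force: [0.3, 0.4, -0.9]
width: 0.0131
hook [ 0.5824 -0.078   0.0529] ->bar tool cm [-2.2   0.33  1.95] F [ 0.3   0.39 -0.87] tilt [ 0.007 -0.003 -1.   ]
```

```bash
python3 -m pendant '[{"slide":[-0.2,0.15,0.7],"rot":[0,0,0],"hand":1},{"slide":[0,0.15,0.7],"rot":[0,0,0],"hand":1},{"slide":[0,0,0.5],"rot":[0,0,0],"hand":1},{"slide":[-1,0,0],"rot":[0,0,0],"hand":1},{"slide":[-1,0,0],"rot":[0,0,0],"hand":1},{"slide":[-0.6,0,0],"rot":[0,0,0],"hand":1},{"slide":[0,0,0],"rot":[0,0,0],"hand":1},{"slide":[0,0,0],"rot":[0,0,0],"hand":1}]'; python3 r.py
```

```text
time: 16.12
tool_pos: [0.5923, -0.0723, 0.2692]
eef_rot: [[0.011, -0.202, 0.979], [-0.004, 0.979, 0.202], [-1.0, -0.007, 0.01]]
wrist_force: [-0.3, -0.3, -4.2]
width: 0.0133
hook [ 0.6031 -0.0713  0.0871] ->bar tool cm [ 1.2   0.11 -0.24] F [-0.3  -0.27 -4.23] tilt [ 0.011 -0.004 -1.   ]
```

Fz is −4.2 N, so the left capsule is the full one, and it is on the hook. I'll lift it clear of the rim.

```bash
python3 -m pendant '[{"slide":[-1,0,0],"rot":[0,0,0],"hand":1},{"slide":[-2,0,0],"rot":[0,0,0],"hand":1},{"slide":[-2.5,0,0],"rot":[0,0,0],"hand":1},{"slide":[-2.5,0,0],"rot":[0,0,0],"hand":1},{"slide":[-2.5,0,0],"rot":[0,0,0],"hand":1},{"slide":[-2.5,0,0],"rot":[0,0,0],"hand":1},{"slide":[-2,0,0],"rot":[0,0,0],"hand":1},{"slide":[-1,0,0],"rot":[0,0,0],"hand":1},{"slide":[0,0,0],"rot":[0,0,0],"hand":1},{"slide":[0,0,0],"rot":[0,0,0],"hand":1}]' 80; python3 r.py
python3 - <<'E'
from h import *
C=cam("wrist"); save("wrist","k.png",None,1.5)
for l,z in {"capsule_1_bar":.075,"rod_hook":state()["tool_pos"][2]-.182,"fork_seat":.135}.items():
    print(l,[(np.round(r["uv"],1).tolist(),round(r["conf"],2),np.round(atz("wrist",r["uv"],z,C),4).tolist()) for r in spotter.tip_of("wrist",l)][:3])
E
```

```text
time: 17.38
tool_pos: [0.5896, -0.0716, 0.4354]
eef_rot: [[0.008, -0.202, 0.979], [-0.004, 0.979, 0.202], [-1.0, -0.006, 0.007]]
wrist_force: [0.5, -0.3, -4.9]
width: 0.0128
hook [ 0.6    -0.0705  0.2533] ->bar tool cm [17.83  0.07 -0.07] F [ 0.47 -0.29 -4.88] tilt [ 0.008 -0.004 -1.   ]
capsule_1_bar [([202.8, 153.0], 0.57, [0.6137, -0.142, 0.075])]
rod_hook [([254.0, 188.1], 0.97, [0.5949, -0.0688, 0.2534]), ([111.8, 148.9], 0.43, [0.5851, -0.1962, 0.2534]), ([230.6, 147.7], 0.28, [0.5632, -0.096, 0.2534])]
fork_seat []
```

View pics/k.png

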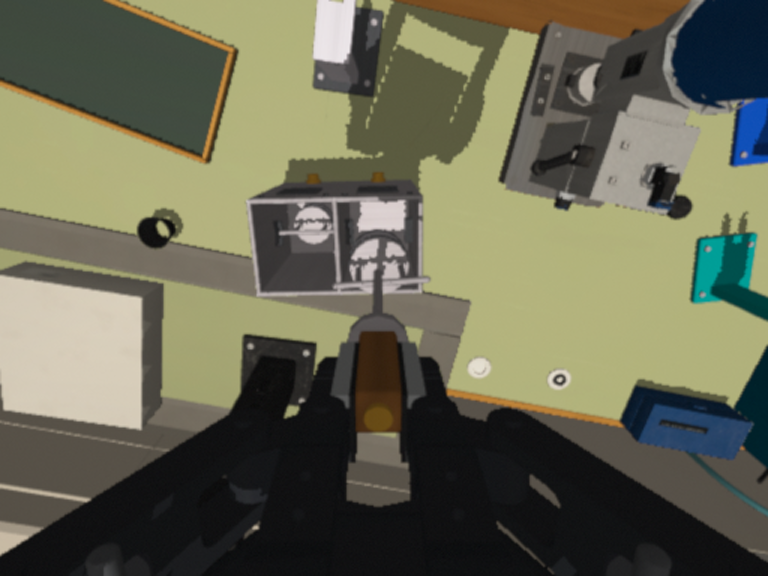

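The view shows the full capsule hanging level on the hook at (380,270), above the rim. The empty one is seated with its bar level at (307,233). I'll carry the full one over to the tray centre with a gentle speed profile.

```bash
python3 -m pendant '[{"slide":[0,-1.7,-1],"rot":[0,0,0],"hand":1},{"slide":[0,-2.6,-1.5],"rot":[0,0,0],"hand":1},{"slide":[0,-3.5,-2],"rot":[0,0,0],"hand":1},{"slide":[0,-3.9,-2.2],"rot":[0,0,0],"hand":1},{"slide":[0,-3.9,-2.2],"rot":[0,0,0],"hand":1},{"slide":[0,-3.9,-2.2],"rot":[0,0,0],"hand":1},{"slide":[0,-3.5,-2],"rot":[0,0,0],"hand":1},{"slide":[0,-2.6,-1.5],"rot":[0,0,0],"hand":1},{"slide":[0,-1.7,-1],"rot":[0,0,0],"hand":1},{"slide":[0,-0.8,-0.5],"rot":[0,0,0],"hand":1}]'; sed -i 's/^where.*/where([.497,-.380,.065])/' r.py; python3 r.py
```

```text
time: 18.82
tool_pos: [0.4792, -0.3963, 0.4334]
eef_rot: [[0.004, -0.198, 0.98], [-0.004, 0.98, 0.198], [-1.0, -0.005, 0.003]]
wrist_force: [-0.1, -0.6, -4.2]
width: 0.0131
hook [ 0.4887 -0.3952  0.2512] ->bar tool cm [18.62  1.42  1.06] F [-0.07 -0.59 -4.18] tilt [ 0.004 -0.004 -1.   ]
```

```bash
python3 -m pendant '[{"slide":[1.5,0.7,0.5],"rot":[0,0,0],"hand":1},{"slide":[2.5,0.7,0.5],"rot":[0,0,0],"hand":1},{"slide":[3,0,0],"rot":[0,0,0],"hand":1},{"slide":[3,0,0],"rot":[0,0,0],"hand":1},{"slide":[2.5,0,0],"rot":[0,0,0],"hand":1},{"slide":[1.5,0,0],"rot":[0,0,0],"hand":1},{"slide":[0,0,0],"rot":[0,0,0],"hand":1},{"slide":[0,0,0],"rot":[0,0,0],"hand":1}]'; python3 r.py
```

```text
time: 19.82
tool_pos: [0.4886, -0.3783, 0.2922]
eef_rot: [[0.008, -0.203, 0.979], [-0.006, 0.979, 0.203], [-1.0, -0.007, 0.006]]
wrist_force: [-0.8, -0.5, -3.7]
width: 0.0126
hook [ 0.4988 -0.3775  0.11  ] ->bar tool cm [ 4.5  -0.17 -0.26] F [-0.76 -0.46 -3.65] tilt [ 0.008 -0.006 -1.   ]
```

```bash
python3 -m pendant '[{"slide":[1,0,0],"rot":[0,0,0],"hand":1},{"slide":[1,0,0],"rot":[0,0,0],"hand":1},{"slide":[1,0,0],"rot":[0,0,0],"hand":1},{"slide":[0.6,0,0],"rot":[0,0,0],"hand":1},{"slide":[0,0,0],"rot":[0,0,0],"hand":1},{"slide":[0,0,0],"rot":[0,0,0],"hand":1}]'; python3 r.py
```

```text
time: 20.58
tool_pos: [0.4892, -0.3788, 0.2554]
eef_rot: [[0.01, -0.203, 0.979], [-0.007, 0.979, 0.203], [-1.0, -0.009, 0.008]]
wrist_force: [-0.2, 0.7, -3.6]
width: 0.0126
hook [ 0.4999 -0.3783  0.0733] ->bar tool cm [ 0.83 -0.1  -0.32] F [-0.2   0.72 -3.63] tilt [ 0.01  -0.007 -1.   ]
```

```bash
python3 -m pendant '[{"slide":[0.25,0,0],"rot":[0,0,0],"hand":1},{"slide":[0.25,0,0],"rot":[0,0,0],"hand":1},{"slide":[0.25,0,0],"rot":[0,0,0],"hand":1},{"slide":[0.25,0,0],"rot":[0,0,0],"hand":1},{"slide":[0.25,0,0],"rot":[0,0,0],"hand":1},{"slide":[0,0,0],"rot":[0,0,0],"hand":1}]'; python3 r.py
```

```text
time: 21.32
tool_pos: [0.4899, -0.3794, 0.2446]
eef_rot: [[0.013, -0.203, 0.979], [-0.011, 0.979, 0.203], [-1.0, -0.013, 0.011]]
wrist_force: [0.3, -0.2, 0.2]
width: 0.0125
hook [ 0.5012 -0.3795  0.0625] ->bar tool cm [-0.25  0.03 -0.42] F [ 0.32 -0.2   0.24] tilt [ 0.013 -0.011 -1.   ]
```

Set down (force relieved). Now I'll lower the hook under the bar and back it out.

```bash
python3 -m pendant '[{"slide":[0.6,0,0],"rot":[0,0,0],"hand":1},{"slide":[0.6,0,0],"rot":[0,0,0],"hand":1},{"slide":[0.5,0,0],"rot":[0,0,0],"hand":1},{"slide":[0.1,0,0],"rot":[0,0,0],"hand":1}]'; python3 r.py
```

```text
time: 21.82
tool_pos: [0.4902, -0.3797, 0.2256]
eef_rot: [[0.014, -0.203, 0.979], [-0.011, 0.979, 0.203], [-1.0, -0.013, 0.011]]
wrist_force: [0.1, -0.3, -1.3]
width: 0.0128
hook [ 0.5015 -0.3798  0.0435] ->bar tool cm [-2.16  0.05 -0.42] F [ 0.13 -0.28 -1.27] tilt [ 0.014 -0.011 -1.   ]
```

```bash
python3 -m pendant '[{"slide":[-0.1,0,-0.5],"rot":[0,0,0],"hand":1},{"slide":[0,0,-0.6],"rot":[0,0,0],"hand":1},{"slide":[0,0,-0.6],"rot":[0,0,0],"hand":1},{"slide":[0,0,-0.6],"rot":[0,0,0],"hand":1},{"slide":[0,0,0],"rot":[0,0,0],"hand":1}]'; python3 r.py
```

```text
time: 22.45
tool_pos: [0.4658, -0.385, 0.227]
eef_rot: [[0.014, -0.203, 0.979], [-0.012, 0.979, 0.203], [-1.0, -0.014, 0.012]]
wrist_force: [0.4, 0.1, -1.4]
width: 0.013
hook [ 0.4772 -0.3853  0.0449] ->bar tool cm [-1.99  0.09  2.07] F [ 0.42  0.11 -1.41] tilt [ 0.014 -0.012 -1.   ]
```

```bash
python3 -m pendant '[{"slide":[0,0,-0.8],"rot":[0,0,0],"hand":1},{"slide":[-3,0,0],"rot":[0,0,0],"hand":1},{"slide":[-4,0,0],"rot":[0,0,0],"hand":1},{"slide":[-4,0,0],"rot":[0,0,0],"hand":1},{"slide":[-2.5,0,0],"rot":[0,-0.012,-0.012],"hand":1},{"slide":[0,0,0],"rot":[0.17,0,0],"hand":1},{"slide":[0,0,0],"rot":[0.17,0,0],"hand":1},{"slide":[0,0,0],"rot":[0.17,0,0],"hand":1},{"slide":[0,0,0],"rot":[0.17,0,0],"hand":1},{"slide":[0,0,0],"rot":[0,0,0],"hand":1}]'
python3 - <<'E'
from h import *
st(); 
s=state();R=np.array(s["eef_rot"]);print("delta to entry cm",np.round(R.T@(np.array([.362,-.142,.34])-s["tool_pos"])*100,2))
C=cam("wrist"); imaging.grab_frame("wrist")
for n in("wrist","top","side"):
  if n!="wrist": imaging.grab_frame(n)
  print(n,[(np.round(r["uv"],1).tolist(),round(r["conf"],2),np.round(atz(n,r["uv"],.065,C if n=="wrist" else None),3).tolist()) for r in spotter.tip_of(n,"capsule_1_bar")])
E
```

```text
time: 23.7
tool_pos: [0.4527, -0.3856, 0.3664]
eef_rot: [[0.028, 0.476, 0.879], [-0.022, 0.88, -0.475], [-0.999, -0.006, 0.035]]
wrist_force: [0.1, -0.0, -0.6]
width: 0.0129
23.7 [ 0.4527 -0.3856  0.3664] [[0.028, 0.476, 0.879], [-0.022, 0.88, -0.475], [-0.999, -0.006, 0.035]] [ 0.08 -0.   -0.62] 0.0129
delta to entry cm [  1.86  17.13 -19.65]
wrist [([351.9, 229.7], 0.16, [0.619, -0.317, 0.065])]
top [([293.5, 147.9], 0.42, [0.619, -0.143, 0.065]), ([370.6, 191.1], 0.16, [0.488, -0.366, 0.065])]
side []
```

```bash
python3 -m pendant '[{"slide":[0,2.4,-2.8],"rot":[0,0.035,0.006],"hand":1},{"slide":[0,3.4,-3.9],"rot":[0,0,0],"hand":1},{"slide":[0,3.4,-3.9],"rot":[0,0,0],"hand":1},{"slide":[0,3.4,-3.9],"rot":[0,0,0],"hand":1},{"slide":[0,3,-3.4],"rot":[0,0,0],"hand":1},{"slide":[0,1.5,-1.7],"rot":[0,0,0],"hand":1},{"slide":[0,0,0],"rot":[0,0,0],"hand":1}]'
cat > s.py <<'E'
from h import *
import sys
s=state();R=np.array(s["eef_rot"]);d=R.T@[0,0,-1.]
for n,p in(("entry",[.362,-.1415,.2335]),("seat",[.4255,-.1379,.2325])): print(n,np.round(R.T@(np.array(p)-s["tool_pos"])*100,2))
print("tilt fix rot y,z",np.round([-d[2],d[1]],3),"yaw",np.degrees(np.arctan2(-R[0,1],R[1,1])),s["wrist_force"])
E
python3 s.py
```

```text
time: 24.88
tool_pos: [0.3579, -0.1354, 0.3651]
eef_rot: [[0.002, 0.469, 0.883], [0.001, 0.883, -0.469], [-1.0, 0.002, 0.002]]
wrist_force: [-1.4, -0.5, -1.3]
width: 0.0129
entry [13.17 -0.37  0.63]
seat [13.28  2.92  6.07]
tilt fix rot y,z [ 0.002 -0.002] yaw -27.948782218877845 [-1.4261488  -0.45174236 -1.33168808]
```

```bash
python3 -m pendant '[{"slide":[3,-0.3,0.6],"rot":[0,0,0],"hand":1},{"slide":[3.5,0,0],"rot":[0,0,0],"hand":1},{"slide":[3.5,0,0],"rot":[0,0,0],"hand":1},{"slide":[2,0,0],"rot":[0,0,0],"hand":1},{"slide":[1,0,0],"rot":[0,0,0],"hand":1},{"slide":[0,0,0],"rot":[0,0,0],"hand":1}]'; python3 s.py
```

```text
time: 25.62
tool_pos: [0.3638, -0.1454, 0.232]
eef_rot: [[0.004, 0.468, 0.884], [-0.002, 0.884, -0.468], [-1.0, 0.0, 0.005]]
wrist_force: [0.4, -0.3, -1.1]
width: 0.0132
entry [-0.15  0.26 -0.34]
seat [-0.02  3.55  5.1 ]
tilt fix rot y,z [ 0.005 -0.   ] yaw -27.9114136842012 [ 0.40616784 -0.2836543  -1.10628659]
```

```bash
python3 -m pendant '[{"slide":[-0.2,0.4,-0.2],"rot":[0,0.005,0],"hand":1},{"slide":[0,0,0],"rot":[0,0,0],"hand":1},{"slide":[0,0.8,1.3],"rot":[0,0,0],"hand":1},{"slide":[0,0.8,1.3],"rot":[0,0,0],"hand":1},{"slide":[0,0.8,1.3],"rot":[0,0,0],"hand":1},{"slide":[0,0.5,0.8],"rot":[0,0,0],"hand":1},{"slide":[0,0,0],"rot":[0,0,0],"hand":1}]'; python3 s.py
```

```text
time: 26.5
tool_pos: [0.4224, -0.1376, 0.2397]
eef_rot: [[0.008, 0.467, 0.884], [-0.003, 0.884, -0.467], [-1.0, 0.001, 0.008]]
wrist_force: [-0.9, -0.2, -1.2]
width: 0.0126
entry [ 0.57 -3.17 -5.16]
seat [0.72 0.11 0.28]
tilt fix rot y,z [ 0.008 -0.001] yaw -27.855119771473166 [-0.87723981 -0.24474213 -1.17766256]
```

```bash
python3 -m pendant '[{"slide":[0.3,0.1,0.3],"rot":[0,0.008,0],"hand":1},{"slide":[0.5,0,0],"rot":[0,0,0],"hand":1},{"slide":[0.4,0,0],"rot":[0,0,0],"hand":1},{"slide":[0.3,0,0],"rot":[0,0,0],"hand":1},{"slide":[0,0,0],"rot":[0,0,0],"hand":1}]'; python3 s.py
```

```text
time: 27.12
tool_pos: [0.4247, -0.1382, 0.2235]
eef_rot: [[-0.001, 0.468, 0.884], [0.001, 0.884, -0.468], [-1.0, 0.0, -0.001]]
wrist_force: [0.3, -0.3, -0.2]
width: 0.0126
entry [-1.   -3.22 -5.39]
seat [-0.9   0.07  0.05]
tilt fix rot y,z [-0.001 -0.   ] yaw -27.888682131189565 [ 0.27781271 -0.30816694 -0.23255635]
```

```bash
python3 -m pendant '[{"slide":[0.15,0,0],"rot":[0,0,0],"hand":1},{"slide":[0,0,0],"rot":[0,0,0],"hand":0.7},{"slide":[0,0,0],"rot":[0,0,0],"hand":0.5},{"slide":[0,0,0],"rot":[0,0,0],"hand":0.3},{"slide":[-3,0,0],"rot":[0,0,0],"hand":0.3},{"slide":[-4,0,0],"rot":[0,0,0],"hand":0.3},{"slide":[-4,0,0],"rot":[0,0,0],"hand":0.3},{"slide":[-4,0,0],"rot":[0,0,0],"hand":0.3},{"slide":[0,0,-5],"rot":[0,0,0],"hand":0.3},{"slide":[0,0,0],"rot":[0,0,0],"hand":0.3}]'
python3 - <<'E'
from h import *
a=imaging.grab_frame("wrist"); C=cam("wrist")
for l,z in {"rod_collar":.135,"rod_grip":.163,"fork_seat":.135,"capsule_1_bar":.075}.items():
    print(l,[(np.round(r["uv"],1).tolist(),round(r["conf"],2),np.round(atz("wrist",r["uv"],z,C),4).tolist()) for r in spotter.tip_of("wrist",l)][:3])
s=imaging.grab_frame("side"); t=imaging.grab_frame("top")
print([(l,n,[(np.round(r["uv"]).tolist(),round(r["conf"],2)) for r in spotter.tip_of(n,l)][:2]) for n in("top","side") for l in("rod_grip","rod_collar","capsule_1_bar","parts_pot","eye_loupe","green_putty")])
A=cv2.resize(a[60:330,100:412],(390,338)); B=cv2.resize(t[120:270,240:430],(390,308)); S=cv2.resize(s[150:330,240:420],(390,390))
c=np.zeros((598,790,3),np.uint8); c[:270,:390]=cv2.resize(A,(390,270)); c[280:588,:390]=B; c[:390,400:]=S
cv2.imwrite("pics/z.png",c[:,:,::-1])
E
```

```text
time: 28.38
tool_pos: [0.3797, -0.1145, 0.3769]
eef_rot: [[-0.001, 0.468, 0.884], [0.001, 0.884, -0.468], [-1.0, 0.0, -0.002]]
wrist_force: [0.6, 0.0, -0.4]
width: 0.0597
rod_collar [([251.1, 211.7], 0.64, [0.4258, -0.1384, 0.135])]
rod_grip [([255.0, 219.5], 0.79, [0.4254, -0.1335, 0.163])]
fork_seat [([248.6, 209.7], 0.72, [0.4223, -0.1398, 0.135])]
capsule_1_bar []
[('rod_grip', 'top', []), ('rod_collar', 'top', []), ('capsule_1_bar', 'top', [([292.0, 148.0], 0.66)]), ('parts_pot', 'top', []), ('eye_loupe', 'top', [([347.0, 141.0], 0.49), ([293.0, 151.0], 0.39)]), ('green_putty', 'top', [([352.0, 255.0], 0.65)]), ('rod_grip', 'side', [([289.0, 219.0], 0.66), ([310.0, 211.0], 0.39)]), ('rod_collar', 'side', [([287.0, 232.0], 0.65), ([326.0, 188.0], 0.58)]), ('capsule_1_bar', 'side', []), ('parts_pot', 'side', [([290.0, 287.0], 0.52)]), ('eye_loupe', 'side', [([370.0, 233.0], 0.44)]), ('green_putty', 'side', [([310.0, 312.0], 0.42)])]
```

View pics/z.png

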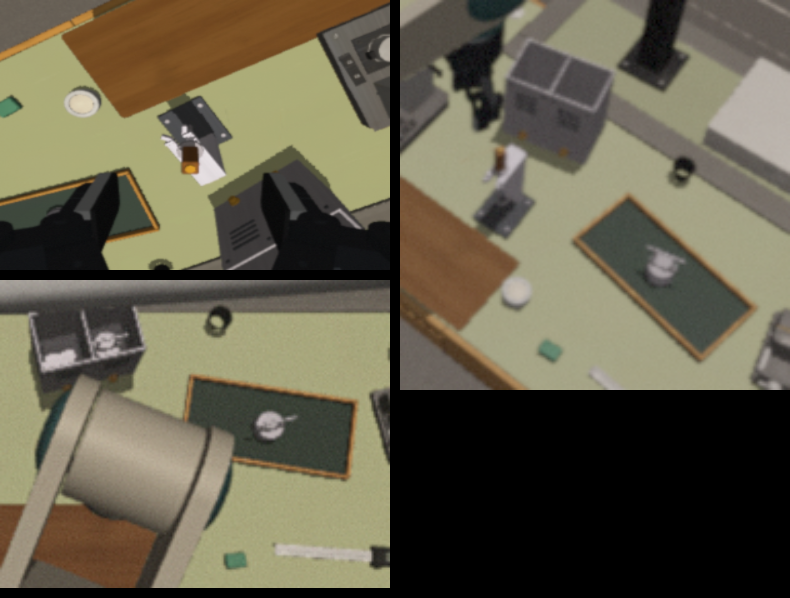

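The composite shows the full capsule upright near the tray centre, the empty one in its right well, and the rod seated upright in the fork. The bystanders haven't moved and the gripper is clear, so I'm handing in.

```bash
python3 -c "
from workcell import manip; print(manip.finish_job())"
```

```text
the job is handed in; nothing more can be done
None
```

The job is handed in at about 28 s of the 72 s allowed; no verdict is reported.

**What I did**
- I took the hook rod from its fork and weighed the right capsule. It read −1.9 N against about −0.8 N for the rod alone, so it was the empty one, and I seated it back in its brackets.
- The left capsule read −4.2 N, so it was the full one. I lifted it above the rim, with the bar at about z = 0.25 m, and lowered it slowly onto the tray near its centre. Then I unhooked, hung the rod back in the fork and moved the gripper clear.

**Last checks**
- **Full capsule:** it stands upright near the tray centre in both the top and side views.
- **Empty capsule:** it is back in the right well. The top camera puts its bar within 2–3 pixels of where it started. The side camera cannot see into the well.
- **Hook rod:** it stands upright in the fork. The wrist camera puts the collar about 4 mm from the detected seat.
- **Bystanders:** the loupe and putty are where they were, within detection error. The pot was hidden from the top camera by the arm, but the side camera shows it unchanged.

**Not confirmed:** the detector did not report the capsule in the tray reliably (confidence 0.16 at best), so I judged that from the pictures.

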